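Clamp the pine block with the sprung leg

ROBOT

A 6-joint arm with a two-finger parallel gripper is mounted at the origin on the work surface; the furniture and walls round the work are solid. World frame = base frame: x ahead of the robot, y to its left, z up, the work surface at z = 0. Lengths are in m, angles in rad, forces in N, time in s.
With the tool pointing down it reaches from about 0.375 to 0.9 m from the base axis. Payload 3.1 kg.
Tool frame: the origin (TCP) lies on the centre line of the jaws, within the pads' length; the fingertips stand 11 mm ahead of it and the grasp point (between the pads) lies 8 mm behind it; z points along the fingers, y is the line along which they close (so a half turn about z gives the same grasp; the last joint's range is limited). The gripper opens to 85 mm and grips with 20 to 120 N. Pads are 22 mm wide; open, the fingers measure 114 mm over their backs; the gripper's body (76 mm by 85 mm) begins 54 mm behind the grasp point. The pads swing forward as they close: fully open they stand 13 mm farther back than shut.
Start: joints at [1.03, 0.527, 1.433, -0, 1.181, -0.178], TCP at [0.222, 0.584, 0.242] pointing down, gripper open.
Joint ranges: [-3.08, 3.08], [-0.75, 2.2], [0.22, 2.44], [-1.43, 4.57], [0, 2.65], [-2.85, 2.85]. Speed limits (rad/s): [2.79, 2.79, 3.14, 3.14, 3.14, 3.14].

INTERFACE

Orientations are given as a unit quaternion [w, x, y, z].
In Python, from workcell import manip gives the robot as it stands.
- The arm moves only by the tool play_rows, never from a script. Its argument "series" is a list of rows, each a list of 7 numbers: the shift along the tool's x, y, z in m, then the turn, a rotation vector about the tool's x, y, z in rad, then the opening, from 0 (shut) to 1 (fully open). In form: [[tx, ty, tz, rx, ry, rz, fingers], ...]. A call has 1 to 10 rows; each row shifts and turns the commanded pose from where the row before left it, along the tool's axes as they then stand; what a row does not reach is not made up. A row lasts 1/12 s, in which the tool goes at most 41.7 mm and 7.16 degrees, less where a joint would pass 70% of its speed; a pose out of reach is approached as far as the arm can. A call with a gripper value outside its range is refused whole. The fingers move at their own pace and stop on an object; the grip force is fixed at half the most. Time passes only in rows, so rows that do not move let the fingers close. It gives the time, the measured TCP pose, the force, the opening and the grip force at its end, in the units of the state.
- manip.observe(): the state, without advancing time (a new reading comes with each control period).
- manip.capture(name): name is "scene" or "side" or "wrist"; returns a dict with "color" (420x560x3 uint8, red, green, blue), "intrinsics" (3x3 intrinsics, pixels), "position" and "rotation" of the camera in the world. Camera axes: x right, y up, looking along -z (the intrinsics and any distortion apply to the point x, -y, -z); pixel columns grow to the right and rows downward; lengths in m; the calibration is good to about 2 mm. A picture is of the moment at which its call begins. There is no depth.
- manip.finish_job(): hands the job in; it is judged then, once.
The state is a dict: "time_s": time; "joints": joint angles; "qvel": joint speeds; "effort": joint torques, N m; "tool_pos": TCP position; "eef_rot": TCP orientation; "wrist_force": force on the tool from outside, world axes, zero at the start; "torque": the same for the moment, N m; "opening": opening from 0.0 (shut) to 1.0 (fully open); "grasp_force": force on a finger pad.
Only numpy, scipy, OpenCV 4.12 (cv2) and the standard library are available. Lean on these libraries where they do the work, as an engineer would, in place of code of your own. Each camera call takes 0.05 s, during which the arm holds its last target. There are 200 camera calls.

TASK

On the plywood jig, slide the loose pine block fully home so that it lies flat and flush against both cork-faced wooden battens, and only then push the sprung steel leg over past its dead centre until it snaps across and its rubber foot holds the block there. The battens are only tacked on and the leg bends easily, so push the block and the leg gently (never with more than about 20 N), and leave the other things on and around the jig where they are.

Things in the scene. Friction and masses are not known exactly. Their poses are not given: they have to be found in the camera images.
- corner (a point): Inner corner of the jig, at the top of its 12 mm plywood board (fixed; top at z = 0.012 m). Its axes are the jig's. The far batten's inner face is its plane x = 0 (batten from y = -130 to +20 mm), the left batten's is y = 0 (from x = -75 to 0 mm); both are cork-faced, 20 mm thick and 28 mm high above the board. The block belongs at x < 0, y < 0. The board spans x -210 to +60, y -250 to +25 mm.
- block_center (a point): Centre of the loose pine block: 45 mm along its own x, 85 mm along its own y, 30 mm high, 0.08 to 0.18 kg, flat on the board. Its centre starts 25 to 50 mm short of home along both jig axes, the block up to 0.3 rad askew. Home, its axes are parallel to the jig's and its centre is at x = -22.5, y = -42.5, z = +15 mm in the jig's frame.
- leg_pivot (a point): Upright pivot of the sprung leg, fixed on the jig at x = -61, y = -165 mm in the jig's frame, at the leg's mid-height (31 mm above the table); axes parallel to the jig's. Its bolt head reaches 48 mm above the table. A tension spring runs from a pin on the leg, 40 mm out from the pivot, to a 54 mm high post about 55 mm from the pivot on its -y side.
- leg (a joint): Leg angle, rad, growing clockwise seen from above. 0 (start, open stop): it points along the jig's -x. 1.57: it points along the jig's +y, its foot on the front (-x) face of the seated block; with no block it stops at 1.63. The spring drives it back to 0 up to the dead centre, which lies 0.05 to 0.14 rad before 1.57 and varies, and beyond it on to the block with 0.5 to 2 N, where it stays by itself.
- leg_push (a point): Where to push: middle of the leg's trailing flat side, 100 mm out from the pivot, 31 mm above the table. This frame turns with the leg: push along its +y. The leg is a steel bar 16 mm wide, 22 to 40 mm above the table, 125 mm long from the pivot, with a rubber foot 18 mm across on its leading side, 115 mm out. Pushed here it resists with up to about 12 N, falling to nothing at the dead centre.
- tip_tin: Bystander: round tin, 53 mm across, 20 mm high, on the near left of the jig's board. Origin at the centre of its underside.
- flux_bottle: Bystander: white bottle with a red nozzle, 48 mm across, 125 mm high, upright on the table beyond the jig's left side. Origin at the centre of its underside.
- solder_spool: Bystander: spool of solder, 61 mm across, 42 mm high, on the table left of the jig. Origin at the centre of its underside.
- masking_tape: Bystander: roll of masking tape lying flat, 104 mm across, 25 mm high, on the table right of the jig. Origin at the centre of its underside.
- foil_roll: Bystander: flat roll of copper foil, 67 mm across, 6 mm high, on the far right of the jig's board. Origin at the centre of its underside.
- jar_lid: Bystander: clear round jar lid, 78 mm across, 10 mm high, on the table right of the jig. Origin at the centre of its underside.
Things that resemble listed ones, but are neither listed nor needed, are in the scene too. What is shaped like the part that bears block_center but pink is not meant.

How it is judged:
On the way, in this order (a step that is already met when the one before it is completed fails the run):
1. the block lies flush against both battens while the leg is still open (x of block_center in the frame of corner between -0.0245 and -0.0205 m and y of block_center in the frame of corner between -0.0445 and -0.0405 m and angle between the x axis of block_center and the x axis of corner, either way round below 0.035 rad and z of block_center in the frame of corner below 0.018 m and value of joint leg below 0.3 rad), for 0.2 s.
2. the leg has been pushed past its dead centre and lies against the block (value of joint leg above 1.54 rad), for 0.2 s.
At the end, for the whole second after the job is handed in: The block lies flat on the board within 2 mm of both battens and within 0.035 rad of square, at rest, and the leg stands between 1.54 and 1.605 rad with its foot pressing on the block (x of block_center in the frame of corner between -0.0245 and -0.0205 m and y of block_center in the frame of corner between -0.0445 and -0.0405 m and angle between the x axis of block_center and the x axis of corner, either way round below 0.035 rad and z of block_center in the frame of corner below 0.018 m and value of joint leg between 1.54 and 1.605 rad and contact force between leg and pine_block above 0.2 N and linear speed of pine_block below 0.01 m/s); the robot touches nothing.
It fails at once if the robot pushes the leg with more than 20 N (contact force between any of the arm, the fingers and leg above 20 N).
It fails at once if the robot pushes the block with more than 20 N (contact force between any of the arm, the fingers and pine_block above 20 N).
It fails at once if a bystander is moved by more than 20 mm (distance of any of tip_tin, flux_bottle, solder_spool, masking_tape, foil_roll, jar_lid from where it was at the start of the episode above 0.02 m).
It also fails if it takes over 69 s, if anything falls off the work surface, if the arm or the gripper's body presses on something with over 40 N, if the wrist force passes 120 N, or if a joint passes its speed limit or range.

## Working session

There is one attempt and no reset: what is moved stays moved. The work goes in short steps, Python scripts to look and compute and a tool call to move; the robot and the scene stay as the last step left them, time stands still between calls to the robot, and variables do not carry over. Pictures are saved under pics/ and viewed, at most 10 in all, crops included, and the job is handed in when it is done.

Besides the shell and the picture viewer there is one more tool, called after ">>>" as a command line: name --pt "numbers of a row" for each row, then --argument value for the rest. play_rows: Moves the arm, as the interface text tells. Its arguments: {"type":"object","properties":{"series":{"type":"array"}},"required":["series"]}

```bash
mkdir -p pics; cat > h.py <<'E'
import numpy as np, cv2, pickle
from workcell import manip
def snap(name,fn):
    c=manip.capture(name); cv2.imwrite(f'pics/{fn}.png',cv2.cvtColor(c['color'],cv2.COLOR_RGB2BGR)); pickle.dump(c,open(f'pics/{fn}.pkl','wb')); return c
def load(fn): return pickle.load(open(f'pics/{fn}.pkl','rb'))
def ray(c,u,v):
    d=np.linalg.inv(c['intrinsics'])@[u,v,1]; d=np.array([d[0],-d[1],-d[2]]); return np.array(c['position']),np.array(c['rotation'])@d
def atz(c,u,v,z):
    p,d=ray(c,u,v); return p+d*(z-p[2])/d[2]
def proj(c,P):
    q=np.array(c['rotation']).T@(np.array(P)-c['position']); q=np.array([q[0],-q[1],-q[2]]); q=np.array(c['intrinsics'])@q; return q[:2]/q[2]
E
python3 - <<'E'
from h import *
a=snap('scene','s0');b=snap('side','d0')
for c in(a,b): print(c.keys(),c['position'],np.array(c['rotation']).round(3).tolist(),c['intrinsics'])
i=cv2.vconcat([cv2.imread('pics/s0.png'),cv2.imread('pics/d0.png')]); print(manip.observe())
E
```

```text
dict_keys(['color', 'intrinsics', 'position', 'rotation']) [-0.54118237 -0.69320016  1.32883676] [0.81, 0.337, -0.176, -0.447] [[535.74332952   0.         280.70568242]
 [  0.         535.74332952 211.97532999]
 [  0.           0.           1.        ]]
dict_keys(['color', 'intrinsics', 'position', 'rotation']) [ 0.23665959 -0.75635134  0.7551985 ] [0.899, 0.405, -0.071, -0.15] [[407.96593105   0.         275.40939592]
 [  0.         407.96593105 211.17541438]
 [  0.           0.           1.        ]]
{'time_s': 0.1, 'joints': array([ 1.02946659e+00,  5.28402623e-01,  1.43376376e+00, -7.53460681e-07,
        1.18138699e+00, -1.78505898e-01]), 'qvel': array([ 0.00014672, -0.00176181, -0.00394754,  0.00117721,  0.00239016,
        0.00243165]), 'effort': array([-5.91296121e-04, -4.43302846e+01, -1.78583568e+01, -3.11015838e-04,
        3.80919693e-03,  2.20505120e-05]), 'tool_pos': array([0.22147728, 0.58378648, 0.24141668]), 'eef_rot': array([-3.44954579e-04,  1.80418273e-01,  9.83589490e-01, -9.17668170e-04]), 'wrist_force': array([-0.09039018, -0.59380761, -0.43977594]), 'torque': array([0.00283825, 0.04743215, 0.01116016]), 'grasp_force': 0.0, 'opening': 1.002333206042947}
```

View pics/s0.png

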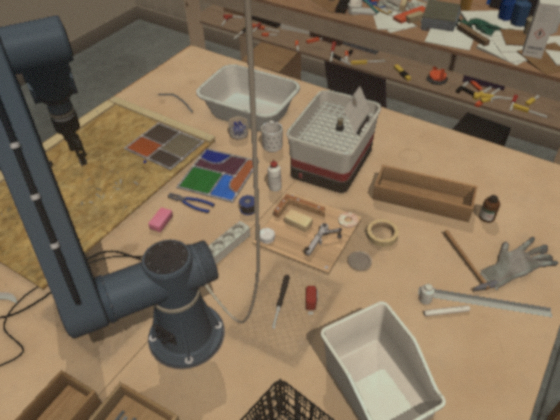

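View pics/d0.png

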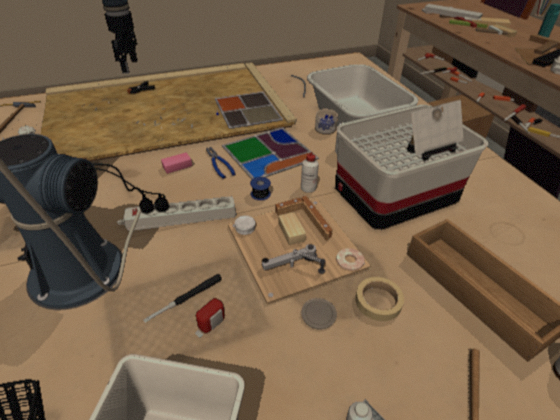

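The jig is at about (300,245) in the side view and (307,228) in the scene view. The cream block, at side (292,229) and scene (298,216), is pine and sits on the jig. The pink one, at side (177,163) and scene (161,219), is the decoy. I'll enlarge both views.

```bash
python3 - <<'E'
import cv2
a=cv2.imread('pics/d0.png')[185:305,220:380]; cv2.imwrite('pics/d0c.png',cv2.resize(a,None,fx=5,fy=5,interpolation=cv2.INTER_CUBIC))
a=cv2.imread('pics/s0.png')[180:280,240:370]; cv2.imwrite('pics/s0c.png',cv2.resize(a,None,fx=6,fy=6,interpolation=cv2.INTER_CUBIC))
E
```

```text
(no output)
```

View pics/d0c.png

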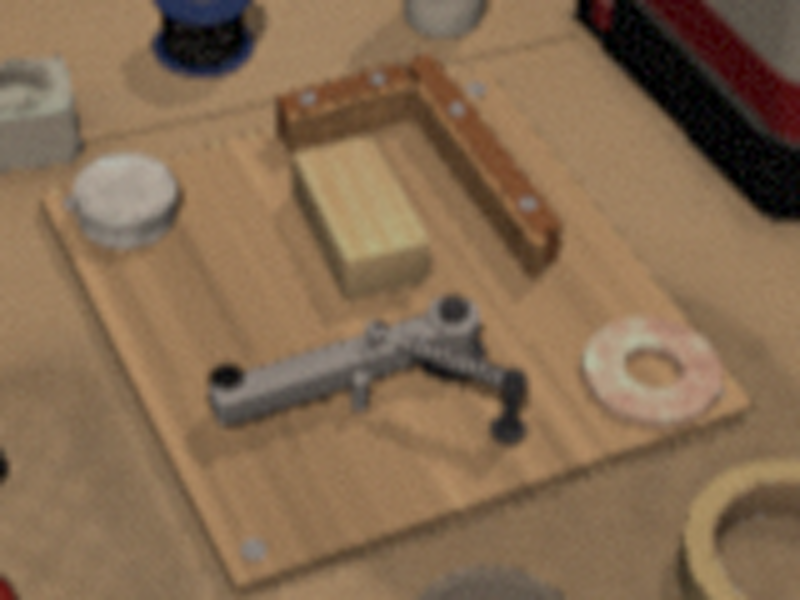

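View pics/s0c.png

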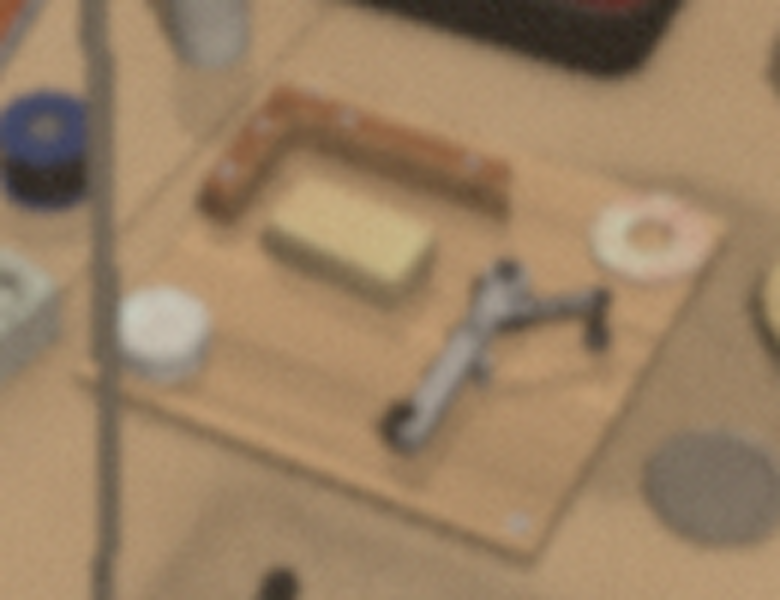

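The crops show the board corners, the batten tops, the pivot bolt (side crop (453,306)) and the block's top face. I'll fit the jig and block poses jointly from both views.

```bash
cat > fit.py <<'E'
from h import *
from scipy.optimize import least_squares
def R(t): return np.array([[np.cos(t),-np.sin(t)],[np.sin(t),np.cos(t)]])
def w(p,P): P=np.array(P,float)/1000; return np.r_[np.array(p[:2])+R(p[2])@P[:2],P[2]]
def fit(obs,p0):
    f=lambda p:np.concatenate([proj(c,w(p,P))-uv for c,P,uv in obs])
    r=least_squares(f,p0,loss='soft_l1'); return r.x,f(r.x).reshape(-1,2)
E
python3 - <<'E'
from fit import *
d=load('d0');s=load('s0')
D=lambda x,y:np.array([(x+.5)/5-.5+220,(y+.5)/5-.5+185]); S=lambda x,y:np.array([(x+.5)/6-.5+240,(y+.5)/6-.5+180])
J=[(d,P,D(*q)) for P,q in [((-210,25,12),(45,200)),((-210,-250,12),(240,578)),((60,-250,12),(748,403)),((-61,-165,48),(453,306)),((20,-130,40),(558,228)),((0,-130,40),(538,238)),((-75,20,40),(280,97)),((-75,0,40),(287,118)),((0,0,40),(412,83))]]
J+=[(s,P,S(*q)) for P,q in [((-210,-250,12),(530,555)),((60,-250,12),(725,222)),((-210,25,12),(82,368)),((-61,-165,48),(508,268)),((0,-130,40),(505,187)),((20,-130,40),(512,163)),((-75,20,40),(203,190)),((-75,0,40),(220,207))]]
p,r=fit(J,[.6,0,0]); print(p,r.round(1).tolist())
B=[(d,P,D(*q)) for P,q in [((-22.5,42.5,42),(295,165)),((22.5,42.5,42),(375,138)),((22.5,-42.5,42),(428,245)),((-22.5,-42.5,42),(348,265))]]
B+=[(s,P,S(*q)) for P,q in [((22.5,42.5,42),(310,180)),((22.5,-42.5,42),(435,238)),((-22.5,-42.5,42),(393,275)),((-22.5,42.5,42),(265,232))]]
b,rb=fit(B,[*p[:2],p[2]]); print(b,rb.round(1).tolist())
print('block in jig',R(-p[2])@(b[:2]-p[:2]),b[2]-p[2],'pivot',w(p,(-61,-165,31)))
np.save('jig.npy',p)
for n,c,q,z in [('tin',d,D(125,185),.032),('tin',s,S(163,322),.032),('foil',d,D(652,370),.018),('foil',s,S(652,235),.018)]:
    print(n,R(-p[2])@(atz(c,*q,z)[:2]-p[:2]))
print(proj(d,w(p,(-61,-165,31)))) 
E
```

```text
Traceback (most recent call last):
  File "fit.py", line 7, in fit
    r=least_squares(f,p0,loss='soft_l1'); return r.x,f(r.x).reshape(-1,2)
  File "fit.py", line 6, in <lambda>
    f=lambda p:np.concatenate([proj(c,w(p,P))-uv for c,P,uv in obs])
                               ~~~~^^^^^^^^^^
  File "h.py", line 11, in proj
    q=np.array(c['rotation']).T@(np.array(P)-c['position']); q=np.array([q[0],-q[1],-q[2]]); q=np.array(c['intrinsics'])@q; return q[:2]/q[2]
      ~~~~~~~~~~~~~~~~~~~~~~~~~^^~~~~~~~~~~~~~~~~~~~~~~~~~~
ValueError: matmul: Input operand 1 has a mismatch in its core dimension 0, with gufunc signature (n?,k),(k,m?)->(n?,m?) (size 3 is different from 4)
```

The camera rotation is a quaternion, so I'll convert it.

```bash
python3 - <<'E'
t=open('h.py').read()
t=t.replace("def load","from scipy.spatial.transform import Rotation\ndef RM(c): q=c['rotation']; return Rotation.from_quat([*q[1:],q[0]]).as_matrix()\ndef load").replace("np.array(c['rotation'])","RM(c)")
open('h.py','w').write(t)
E
cat > m1.py <<'E'
from fit import *
d=load('d0');s=load('s0')
D=lambda x,y:np.array([(x+.5)/5-.5+220,(y+.5)/5-.5+185]); S=lambda x,y:np.array([(x+.5)/6-.5+240,(y+.5)/6-.5+180])
J=[(d,P,D(*q)) for P,q in [((-210,25,12),(45,200)),((-210,-250,12),(240,578)),((60,-250,12),(748,403)),((-61,-165,48),(453,306)),((20,-130,40),(558,228)),((0,-130,40),(538,238)),((-75,20,40),(280,97)),((-75,0,40),(287,118)),((0,0,40),(412,83))]]
J+=[(s,P,S(*q)) for P,q in [((-210,-250,12),(530,555)),((60,-250,12),(725,222)),((-210,25,12),(82,368)),((-61,-165,48),(508,268)),((0,-130,40),(505,187)),((20,-130,40),(512,163)),((-75,20,40),(203,190)),((-75,0,40),(220,207))]]
p,r=fit(J,[.6,0,0]); print(p,r.round(1).tolist())
B=[(d,P,D(*q)) for P,q in [((-22.5,42.5,42),(295,165)),((22.5,42.5,42),(375,138)),((22.5,-42.5,42),(428,245)),((-22.5,-42.5,42),(348,265))]]
B+=[(s,P,S(*q)) for P,q in [((22.5,42.5,42),(310,180)),((22.5,-42.5,42),(435,238)),((-22.5,-42.5,42),(393,275)),((-22.5,42.5,42),(265,232))]]
b,rb=fit(B,[*p[:2],p[2]]); print(b,rb.round(1).tolist())
print('block in jig',R(-p[2])@(b[:2]-p[:2]),b[2]-p[2],'pivot',w(p,(-61,-165,31)))
np.save('jig.npy',p)
for n,c,q,z in [('tin',d,D(125,185),.032),('tin',s,S(163,322),.032),('foil',d,D(652,370),.018),('foil',s,S(652,235),.018)]:
    print(n,R(-p[2])@(atz(c,*q,z)[:2]-p[:2]))
E
python3 m1.py
```

```text
[0.58952793 0.02344733 0.07910562] [[-1.4, -0.6], [-0.4, 2.6], [1.9, 0.5], [0.6, 0.3], [1.6, -0.3], [-1.4, -0.2], [-1.1, 0.1], [0.5, 0.3], [0.7, 0.2], [0.2, 0.0], [0.5, -0.0], [-1.7, 0.8], [-0.4, -0.3], [-1.9, -0.2], [-0.5, 0.1], [-1.0, -1.1], [1.3, -2.0]]
[ 0.52700696 -0.05596617 -0.01731285] [[-0.6, -1.6], [-0.4, 0.3], [0.7, 0.5], [-0.3, 0.5], [-0.2, -0.8], [0.4, -0.7], [0.3, 1.4], [-0.0, -1.5]]
block in jig [-0.06860095 -0.07422456] -0.09641846572296124 pivot [ 0.54175751 -0.14585709  0.031     ]
tin [-0.17097008 -0.00513815]
tin [-0.17017924 -0.01068891]
foil [ 0.02184111 -0.21480384]
foil [ 0.02518107 -0.217458  ]
```

```bash
python3 - <<'E'
from h import *
d=load('d0');s=load('s0')
for a,b in [((240,322),(105,316)),((258,260),(60,290)),((205,287),(127,300))]:
    p,u=ray(s,*a);q,v=ray(d,*b); t=np.linalg.lstsq(np.c_[u,-v],q-p,rcond=None)[0]; print(p+t[0]*u,q+t[1]*v)
# near pixels: bystander heights / tall basket
print(atz(d,338,205,0),atz(d,310,185,0),atz(d,375,220,0))
E
```

```text
[ 0.08638197 -0.13441039  0.05474152] [ 0.06625429 -0.17507113  0.0269946 ]
[ 0.10453073 -0.19887802  0.34738566] [ 0.06154257 -0.29943818  0.26845444]
[0.14269123 0.03719165 0.03024541] [ 0.09789327 -0.07728998 -0.05773653]
[0.69877805 0.01997387 0.        ] [0.65910016 0.13162235 0.        ] [ 0.7672968  -0.06997715  0.        ]
```

>>> play_rows --pt "-0.0249 -0.0248 0 0 0 0 0" --pt "-0.0249 -0.0248 0 0 0 0 0" --pt "-0.0249 -0.0248 0 0 0 0 0" --pt "-0.0249 -0.0248 0 0 0 0 0" --pt "-0.0249 -0.0248 0 0 0 0 0" --pt "-0.0249 -0.0248 0 0 0 0 0" --pt "-0.0249 -0.0248 0 0 0 0 0" --pt "-0.0249 -0.0248 0 0 0 0 0" --pt "-0.0249 -0.0248 0 0 0 0 0" --pt "-0.0249 -0.0248 0 0 0 0 0"

```text
time_s: 0.93
tool_pos: [0.3666, 0.2624, 0.2421]
eef_rot: [-0.0, 0.18, 0.984, -0.0]
wrist_force: [1.0, 0.4, -0.1]
opening: 0.0
grasp_force: 0.0
```

>>> play_rows --pt "-0.0249 -0.0248 0 0 0 0 0" --pt "-0.0249 -0.0248 0 0 0 0 0" --pt "-0.0249 -0.0248 0 0 0 0 0" --pt "-0.0249 -0.0248 0 0 0 0 0" --pt "-0.0249 -0.0248 0 0 0 0 0" --pt "-0.0249 -0.0248 0 0 0 0 0" --pt "-0.0249 -0.0248 0 0 0 0 0" --pt "-0.0249 -0.0248 0 0 0 0 0" --pt "-0.0249 -0.0248 0 0 0 0 0" --pt "-0.0249 -0.0248 0 0 0 0 0"

```text
time_s: 1.77
tool_pos: [0.5115, -0.0578, 0.242]
eef_rot: [-0.0, 0.181, 0.984, 0.0]
wrist_force: [0.9, -0.1, -0.9]
opening: 0.001
grasp_force: 0.0
```

>>> play_rows --pt "0 0 0 0 0 0.113 0" --pt "0 0 0 0 0 0.113 0" --pt "0 0 0 0 0 0.113 0" --pt "0 0 0 0 0 0.113 0" --pt "0 0 0 0 0 0.113 0" --pt "0 0 0 0 0 0.113 0" --pt "0 0 0 0 0 0.113 0" --pt "0 0 0 0 0 0.113 0" --pt "0 0 0 0 0 0.113 0" --pt "0 0 0 0 0 0.113 0"

```text
time_s: 2.6
tool_pos: [0.511, -0.056, 0.2419]
eef_rot: [-0.0, 0.681, 0.732, -0.0]
wrist_force: [1.0, 0.2, 1.0]
opening: 0.002
grasp_force: 0.0
```

```bash
python3 - <<'E'
from h import *
c=snap('wrist','w1'); print(c['position'],c['rotation'])
print(manip.observe())
E
```

```text
[0.50499687 0.02710932 0.3744248 ] [ 0.98624578 -0.16131945 -0.00545361  0.03557458]
{'time_s': 2.65, 'joints': array([-3.26857434e-01,  3.79741556e-01,  1.70759637e+00, -2.12136321e-05,
        1.05526292e+00, -3.95826839e-01]), 'qvel': array([-0.00049029,  0.00146026, -0.00158279, -0.00038677, -0.00104259,
       -0.27250402]), 'effort': array([-2.01812982e-03, -3.53697073e+01, -1.59247541e+01, -2.89905736e-03,
        1.46610935e-03,  2.68255183e-01]), 'tool_pos': array([ 0.51098009, -0.05603138,  0.24194646]), 'eef_rot': array([-4.55648503e-04,  6.82302932e-01,  7.31069392e-01, -2.15822989e-04]), 'wrist_force': array([-0.05417498,  0.02353069,  0.02385449]), 'torque': array([ 0.0014449 , -0.00946824, -0.0145691 ]), 'grasp_force': 0.0, 'opening': 0.000476268975373961}
```

View pics/w1.png

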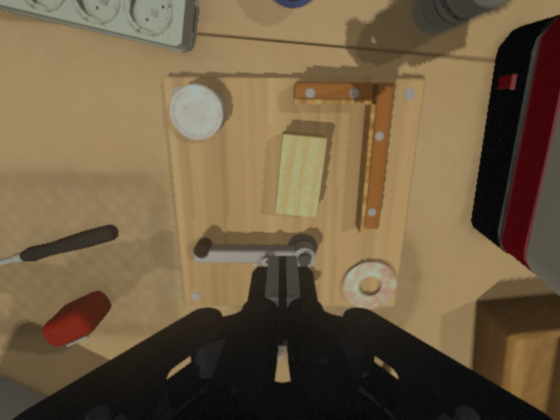

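Clear view: the tin is at (197,111), the battens at (340,92) and (377,155), the block's top face has corners (286,134), (326,136), (316,216) and (277,213), and the leg is open at (205–305,250). I'll refit with this view.

```bash
cat >> m1.py <<'E'
print('---- wrist')
c=load('w1')
Jw=[(c,P,np.array(q,float)) for P,q in [((-210,25,12),(166,76)),((60,25,12),(424,78)),((-210,-250,12),(184,306)),((60,-250,12),(396,305)),((-75,0,40),(296,101)),((-75,20,40),(295,83)),((0,-130,40),(363,227)),((20,-130,40),(380,228)),((20,20,40),(393,84))]]
Bw=[(c,P,np.array(q,float)) for P,q in [((-22.5,42.5,42),(286,134)),((22.5,42.5,42),(326,136)),((22.5,-42.5,42),(317,216)),((-22.5,-42.5,42),(277,213))]]
for JJ,BB in((Jw,Bw),(J+Jw,B+Bw)):
    p,r=fit(JJ,[.6,0,0]); b,rb=fit(BB,[.5,-.05,0]); print(p,b,r[-9:].round(1).tolist(),rb[-4:].round(1).tolist())
    print('block in jig',R(-p[2])@(b[:2]-p[:2]),b[2]-p[2])
    print('tool in jig',R(-p[2])@(np.array([.511,-.056])-p[:2]))
    np.save('jig.npy',p)
E
python3 m1.py | sed -n '/wrist/,$p'
```

```text
---- wrist
[0.59244799 0.02548459 0.06756046] [ 0.52975906 -0.05068973 -0.00315522] [[-3.6, 0.4], [2.2, -0.3], [2.1, -0.5], [-0.4, 1.4], [-1.1, 2.3], [0.3, -1.8], [-1.4, 1.2], [-0.1, 0.3], [2.5, -2.3]] [[-3.8, -1.3], [1.5, 0.2], [1.1, 0.4], [-0.7, 0.4]]
block in jig [-0.06768837 -0.07176847] -0.07071568757653574
tool in jig [-0.08676313 -0.07580022]
[0.592027   0.02505598 0.06949579] [ 0.52938403 -0.0514914  -0.00598589] [[-4.0, 1.3], [1.7, -0.0], [2.2, 0.0], [-0.4, 1.6], [-1.6, 2.9], [-0.3, -1.2], [-1.6, 1.5], [-0.3, 0.6], [1.9, -1.9]] [[-4.1, -0.5], [1.2, 1.1], [0.6, 1.1], [-1.2, 1.0]]
block in jig [-0.06780719 -0.07201268] -0.07548168091730326
tool in jig [-0.08645993 -0.07523381]
```

>>> play_rows --pt "-0.02 0.0068 0 0 0 0 0" --pt "-0.02 0.0068 0 0 0 0 0" --pt "-0.0205 0.0068 0 0 0 0 0" --pt "0 0 0.025 0 0 0 0" --pt "0 0 0.025 0 0 0 0" --pt "0 0 0.025 0 0 0 0" --pt "0 0 0.025 0 0 0 0" --pt "0 0 0.025 0 0 0 0" --pt "0 0 0.02 0 0 0 0" --pt "0 0 0 0 0 0 0"

```text
time_s: 3.48
tool_pos: [0.5335, -0.1138, 0.0934]
eef_rot: [-0.004, 0.678, 0.735, -0.001]
wrist_force: [0.5, 0.1, -0.2]
opening: -0.0
grasp_force: 0.0
```

```bash
python3 - <<'E'
from h import *
s=manip.observe(); q=s['eef_rot']; print(s['tool_pos'],2*np.degrees(np.arctan2(q[2],q[1])))
c=snap('side','d1'); cv2.imwrite('pics/d1c.png',cv2.resize(cv2.imread('pics/d1.png')[165:305,220:380],None,fx=4,fy=4,interpolation=cv2.INTER_CUBIC))
E
```

```text
[ 0.53350594 -0.11378162  0.09340383] 94.57247352523767
```

View pics/d1c.png

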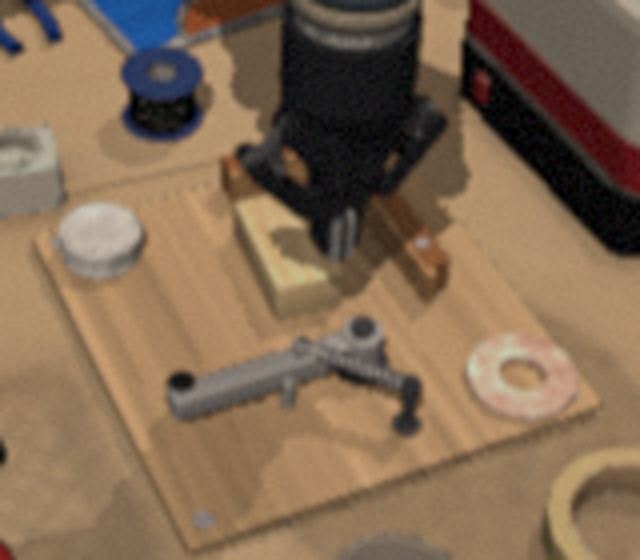

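The gripper is above the gap between the block and the pivot, and the block and leg are unmoved. I'll lower it into the gap.

>>> play_rows --pt "-0.002 0.002 0.0105 0 0 0 0" --pt "0 0 0.0105 0 0 0 0" --pt "0 0 0.0105 0 0 0 0" --pt "0 0 0.0105 0 0 0 0" --pt "0 0 0.0105 0 0 0 0" --pt "0 0 0.0105 0 0 0 0" --pt "0 0 0 0 0 0 0" --pt "0 0 0 0 0 0 0"

```text
time_s: 4.2
tool_pos: [0.538, -0.1165, 0.0334]
eef_rot: [-0.001, 0.679, 0.734, -0.0]
wrist_force: [0.2, 0.3, 0.3]
opening: -0.001
grasp_force: 0.0
```

>>> play_rows --pt "0.002 0 0 0 0 0 0" --pt "0.002 0 0 0 0 0 0" --pt "0.002 0 0 0 0 0 0" --pt "0.002 0 0 0 0 0 0" --pt "0.002 0 0 0 0 0 0" --pt "0.002 0 0 0 0 0 0" --pt "0.002 0 0 0 0 0 0" --pt "0.002 0 0 0 0 0 0" --pt "0.002 0 0 0 0 0 0" --pt "0.002 0 0 0 0 0 0"

```text
time_s: 5.03
tool_pos: [0.5371, -0.0967, 0.0344]
eef_rot: [0.0, 0.679, 0.734, 0.0]
wrist_force: [0.2, -0.7, 0.4]
opening: -0.001
grasp_force: 0.3
```

>>> play_rows --pt "0.0015 0 0 0 0 0 0" --pt "0.0015 0 0 0 0 0 0" --pt "0.0015 0 0 0 0 0 0" --pt "0.0015 0 0 0 0 0 0" --pt "0.0015 0 0 0 0 0 0" --pt "0.0015 0 0 0 0 0 0" --pt "0.0015 0 0 0 0 0 0" --pt "0.0015 0 0 0 0 0 0" --pt "0.0015 0 0 0 0 0 0" --pt "0.0015 0 0 0 0 0 0"

```text
time_s: 5.87
tool_pos: [0.5357, -0.0816, 0.0343]
eef_rot: [-0.0, 0.679, 0.734, -0.0]
wrist_force: [0.3, -0.3, 0.2]
opening: 0.001
grasp_force: 0.3
```

>>> play_rows --pt "0.001 0 0 0 0 0 0" --pt "0.0005 0 0 0 0 0 0" --pt "0 0 0 0 0 0 0"

```text
time_s: 6.12
tool_pos: [0.5355, -0.0801, 0.0343]
eef_rot: [-0.0, 0.679, 0.734, -0.0]
wrist_force: [0.1, 0.4, -0.0]
opening: -0.004
grasp_force: 0.0
```

>>> play_rows --pt "0.0007 0 0 0 0 0 0" --pt "0.0007 0 0 0 0 0 0" --pt "0.0007 0 0 0 0 0 0" --pt "0.0007 0 0 0 0 0 0"

```text
time_s: 6.45
tool_pos: [0.5354, -0.0775, 0.0342]
eef_rot: [-0.0, 0.679, 0.734, -0.0]
wrist_force: [-0.4, -0.6, -0.1]
opening: 0.0
grasp_force: 0.2
```

```bash
python3 - <<'E'
from h import *
s=manip.observe(); q=s['eef_rot']; print(s['tool_pos'],s['wrist_force'],2*np.degrees(np.arctan2(q[2],q[1])))
w=snap('wrist','w2'); a=cv2.imread('pics/w2.png'); cv2.imwrite('pics/w2c.png',cv2.resize(a[0:300,130:530],None,fx=2,fy=2,interpolation=cv2.INTER_CUBIC))
E
```

```text
[ 0.53541317 -0.07745545  0.03424358] [-0.40153294 -0.64297338 -0.06588431] 94.4668992452254
```

View pics/w2c.png

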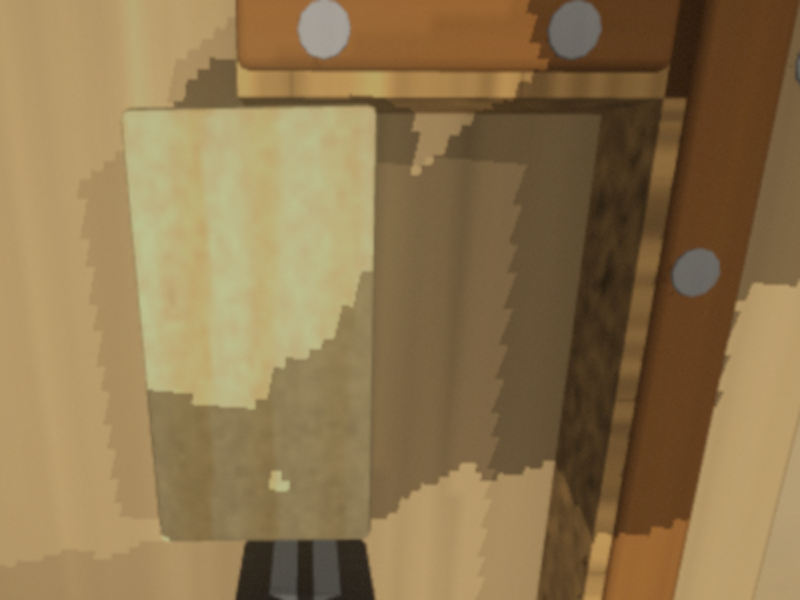

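The wrist view shows the pusher at the middle of the block's near face, and the block about 1–2 mm short of the left batten's cork. I'll press lightly.

>>> play_rows --pt "0.0007 0 0 0 0 0 0" --pt "0.0007 0 0 0 0 0 0" --pt "0.0007 0 0 0 0 0 0"

```text
time_s: 6.75
tool_pos: [0.5355, -0.076, 0.0344]
eef_rot: [0.001, 0.679, 0.734, -0.0]
wrist_force: [-1.0, -5.2, 0.1]
opening: -0.003
grasp_force: 2.6
```

>>> play_rows --pt "0.0005 0 0 0 0 0 0" --pt "0.0005 0 0 0 0 0 0"

```text
time_s: 6.92
tool_pos: [0.536, -0.0759, 0.0345]
eef_rot: [0.001, 0.678, 0.735, -0.0]
wrist_force: [-1.1, -6.9, -0.9]
opening: -0.001
grasp_force: 4.0
```

>>> play_rows --pt "-0.004 0 0 0 0 0 0" --pt "-0.004 0 0 0 0 0 0" --pt "0 0 -0.02 0 0 0 0" --pt "0 0 -0.02 0 0 0 0" --pt "0 -0.013 0 0 0 0 0" --pt "0 -0.013 0 0 0 0 0" --pt "0 -0.013 0 0 0 0 0" --pt "0 -0.013 0 0 0 0 0" --pt "0.0 0 0 0 0 0 0" --pt "0 0 0 0 0 0 0"

```text
time_s: 7.75
tool_pos: [0.4838, -0.0864, 0.0744]
eef_rot: [-0.0, 0.679, 0.734, 0.0]
wrist_force: [-0.4, -0.4, 0.8]
opening: 0.0
grasp_force: 0.0
```

>>> play_rows --pt "0.018 0 0 0 0 0 0" --pt "0.018 0 0 0 0 0 0" --pt "0.018 0 0 0 0 0 0" --pt "0 0 0.014 0 0 0 0" --pt "0 0 0.014 0 0 0 0" --pt "0 0 0.013 0 0 0 0" --pt "0 0 0 0 0 0 0" --pt "0 0 0 0 0 0 0"

```text
time_s: 8.42
tool_pos: [0.4805, -0.0325, 0.0328]
eef_rot: [-0.0, 0.679, 0.734, -0.0]
wrist_force: [-0.1, -0.3, -0.3]
opening: -0.003
grasp_force: 0.0
```

>>> play_rows --pt "0 0.002 0 0 0 0 0" --pt "0 0.002 0 0 0 0 0" --pt "0 0.002 0 0 0 0 0" --pt "0 0.002 0 0 0 0 0" --pt "0 0.002 0 0 0 0 0" --pt "0 0.002 0 0 0 0 0" --pt "0 0.002 0 0 0 0 0" --pt "0 0.002 0 0 0 0 0" --pt "0 0.002 0 0 0 0 0" --pt "0 0.002 0 0 0 0 0"

```text
time_s: 9.25
tool_pos: [0.4999, -0.031, 0.0333]
eef_rot: [-0.0, 0.679, 0.734, -0.0]
wrist_force: [-1.5, -0.7, 1.2]
opening: -0.002
grasp_force: 0.4
```

>>> play_rows --pt "0 0.002 0 0 0 0 0" --pt "0 0.002 0 0 0 0 0" --pt "0 0.002 0 0 0 0 0" --pt "0 0.002 0 0 0 0 0" --pt "0 0.002 0 0 0 0 0" --pt "0 0.002 0 0 0 0 0" --pt "0 0.002 0 0 0 0 0" --pt "0 0.002 0 0 0 0 0" --pt "0 0.002 0 0 0 0 0" --pt "0 0.002 0 0 0 0 0"

```text
time_s: 10.08
tool_pos: [0.5199, -0.0295, 0.0333]
eef_rot: [-0.0, 0.679, 0.734, -0.0]
wrist_force: [-1.0, 0.2, 0.7]
opening: 0.002
grasp_force: 0.3
```

>>> play_rows --pt "0 0.0015 0 0 0 0 0" --pt "0 0.0015 0 0 0 0 0" --pt "0 0.0015 0 0 0 0 0" --pt "0 0.0015 0 0 0 0 0" --pt "0 0.001 0 0 0 0 0" --pt "0 0.001 0 0 0 0 0"

```text
time_s: 10.58
tool_pos: [0.5278, -0.0289, 0.0333]
eef_rot: [0.0, 0.679, 0.734, 0.0]
wrist_force: [-0.3, -1.0, -0.5]
opening: 0.001
grasp_force: 0.3
```

>>> play_rows --pt "0 0.001 0 0 0 0 0" --pt "0 0.001 0 0 0 0 0" --pt "0 0.001 0 0 0 0 0"

```text
time_s: 10.83
tool_pos: [0.5307, -0.0287, 0.0333]
eef_rot: [-0.0, 0.679, 0.734, -0.0]
wrist_force: [-0.8, 0.5, 1.0]
opening: -0.002
grasp_force: 0.3
```

>>> play_rows --pt "0 0.001 0 0 0 0 0" --pt "0 0.001 0 0 0 0 0" --pt "0 0.001 0 0 0 0 0"

```text
time_s: 11.08
tool_pos: [0.5337, -0.0284, 0.0333]
eef_rot: [-0.0, 0.679, 0.734, -0.0]
wrist_force: [-0.9, 0.1, 0.0]
opening: 0.004
grasp_force: 0.3
```

>>> play_rows --pt "0 0.0007 0 0 0 0 0" --pt "0 0.0007 0 0 0 0 0"

```text
time_s: 11.25
tool_pos: [0.5351, -0.0283, 0.0333]
eef_rot: [0.0, 0.679, 0.734, 0.0]
wrist_force: [-0.1, -0.1, 1.0]
opening: -0.004
grasp_force: 0.3
```

>>> play_rows --pt "0 0.0006 0 0 0 0 0" --pt "0 0.0006 0 0 0 0 0"

```text
time_s: 11.42
tool_pos: [0.5356, -0.028, 0.0333]
eef_rot: [-0.001, 0.679, 0.734, -0.0]
wrist_force: [-2.2, 1.0, 1.4]
opening: -0.001
grasp_force: 1.1
```

>>> play_rows --pt "0 0.0005 0 0 0 0 0" --pt "0 0.0005 0 0 0 0 0" --pt "0 0 0 0 0 0 0"

```text
time_s: 11.67
tool_pos: [0.5359, -0.0278, 0.0332]
eef_rot: [-0.001, 0.679, 0.734, -0.001]
wrist_force: [-4.5, -0.1, 2.1]
opening: -0.0
grasp_force: 2.1
```

```bash
python3 - <<'E'
from h import *
w=snap('wrist','w3'); a=cv2.imread('pics/w3.png'); cv2.imwrite('pics/w3c.png',cv2.resize(a[0:300,130:530],None,fx=2,fy=2,interpolation=cv2.INTER_CUBIC))
E
```

```text
(no output)
```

View pics/w3c.png

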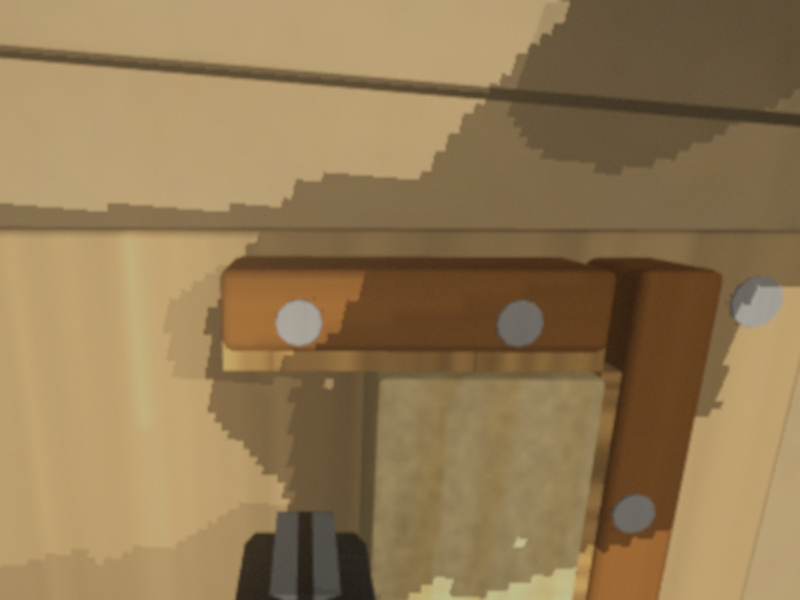

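The block looks parallel and flush with the far batten, and within about 1 mm of the left one. I'll re-seat it with a light +y push at its near end.

>>> play_rows --pt "0 -0.004 0 0 0 0 0" --pt "0 -0.004 0 0 0 0 0" --pt "0 0 -0.02 0 0 0 0" --pt "0 0 -0.02 0 0 0 0" --pt "-0.016 0 0 0 0 0 0" --pt "-0.016 0 0 0 0 0 0" --pt "-0.016 0 0 0 0 0 0" --pt "-0.016 0 0 0 0 0 0" --pt "0 0 0 0 0 0 0" --pt "0 0 0 0 0 0 0"

```text
time_s: 12.55
tool_pos: [0.5349, -0.0935, 0.0734]
eef_rot: [0.001, 0.68, 0.733, 0.0]
wrist_force: [-0.1, 0.2, 0.4]
opening: 0.0
grasp_force: 0.0
```

>>> play_rows --pt "0 0.013 0 0 0 0 0" --pt "0 0.013 0 0 0 0 0" --pt "0 0.014 0 0 0 0 0" --pt "0 0 0.013 0 0 0 0" --pt "0 0 0.013 0 0 0 0" --pt "0 0 0.013 0 0 0 0" --pt "0 0 0 0 0 0 0" --pt "0 0 0 0 0 0 0"

```text
time_s: 13.22
tool_pos: [0.5732, -0.0886, 0.0334]
eef_rot: [-0.001, 0.679, 0.734, -0.0]
wrist_force: [-0.4, 0.1, -0.0]
opening: 0.003
grasp_force: 0.0
```

>>> play_rows --pt "0.0015 0 0 0 0 0 0" --pt "0.0015 0 0 0 0 0 0" --pt "0.0015 0 0 0 0 0 0" --pt "0.0015 0 0 0 0 0 0" --pt "0.0015 0 0 0 0 0 0" --pt "0.001 0 0 0 0 0 0" --pt "0.001 0 0 0 0 0 0"

```text
time_s: 13.8
tool_pos: [0.5734, -0.0798, 0.0345]
eef_rot: [0.0, 0.679, 0.734, 0.0]
wrist_force: [1.2, 0.2, -0.2]
opening: -0.002
grasp_force: 0.0
```

>>> play_rows --pt "0.001 0 0 0 0 0 0" --pt "0.001 0 0 0 0 0 0" --pt "0.001 0 0 0 0 0 0" --pt "0.001 0 0 0 0 0 0" --pt "0.0007 0 0 0 0 0 0"

```text
time_s: 14.22
tool_pos: [0.573, -0.0752, 0.0343]
eef_rot: [-0.0, 0.679, 0.734, -0.0]
wrist_force: [-0.1, 1.0, 0.1]
opening: -0.002
grasp_force: 0.0
```

>>> play_rows --pt "0.0007 0 0 0 0 0 0" --pt "0.0007 0 0 0 0 0 0"

```text
time_s: 14.38
tool_pos: [0.5729, -0.0738, 0.0343]
eef_rot: [-0.0, 0.679, 0.734, -0.0]
wrist_force: [0.1, 0.2, 0.2]
opening: 0.0
grasp_force: 0.0
```

>>> play_rows --pt "0.0006 0 0 0 0 0 0" --pt "0.0006 0 0 0 0 0 0"

```text
time_s: 14.55
tool_pos: [0.5729, -0.073, 0.0343]
eef_rot: [0.0, 0.679, 0.734, -0.0]
wrist_force: [-0.9, -3.4, 0.2]
opening: -0.001
grasp_force: 1.5
```

>>> play_rows --pt "0.0005 0 0 0 0 0 0" --pt "0.0003 0 0 0 0 0 0" --pt "0 0 0 0 0 0 0"

```text
time_s: 14.8
tool_pos: [0.5728, -0.0729, 0.0343]
eef_rot: [0.001, 0.679, 0.734, -0.0]
wrist_force: [-0.5, -3.8, 0.1]
opening: 0.004
grasp_force: 2.4
```

```bash
python3 - <<'E'
from h import *
w=snap('wrist','w4'); a=cv2.imread('pics/w4.png'); cv2.imwrite('pics/w4c.png',cv2.resize(a[0:300,130:530],None,fx=2,fy=2,interpolation=cv2.INTER_CUBIC))
E
```

```text
(no output)
```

View pics/w4c.png

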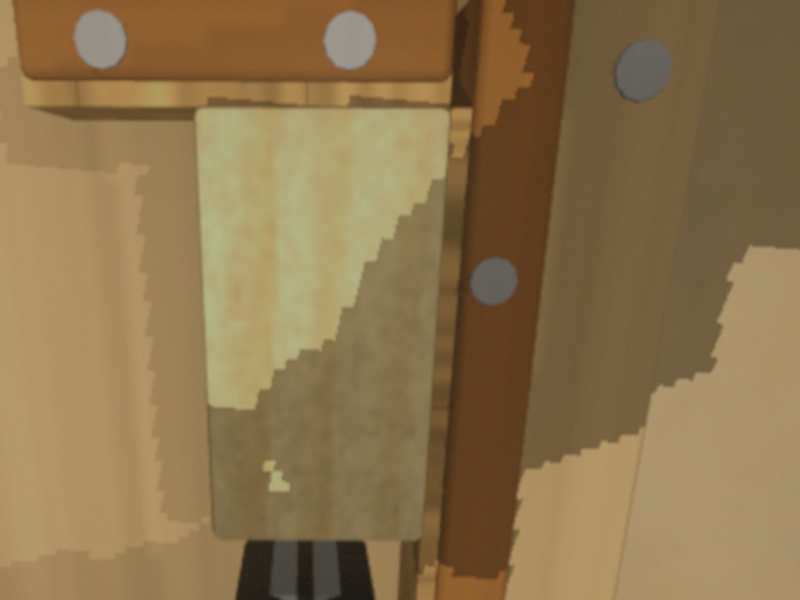

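The block is flush on both battens in view, and the contact positions match home (near face at y ≈ -85 mm). I'll lift off and move to the leg's trailing side.

>>> play_rows --pt "-0.004 0 0 0 0 0 0" --pt "-0.004 0 0 0 0 0 0" --pt "0 0 -0.028 0 0 0 0" --pt "0 0 -0.028 0 0 0 0" --pt "-0.0148 -0.0225 0 0 0 0 0" --pt "-0.0148 -0.0225 0 0 0 0 0" --pt "-0.0148 -0.0225 0 0 0 0 0" --pt "-0.0148 -0.0225 0 0 0 0 0" --pt "-0.0148 -0.0225 0 0 0 0 0" --pt "-0.0148 -0.0225 0 0 0 0 0"

```text
time_s: 15.68
tool_pos: [0.4449, -0.1794, 0.0905]
eef_rot: [0.0, 0.679, 0.734, 0.0]
wrist_force: [-0.3, -1.1, 0.4]
opening: -0.002
grasp_force: 0.0
```

>>> play_rows --pt "0 0 0 0 0 0 0" --pt "0 0 0 0 0 0 0"

```text
time_s: 15.85
tool_pos: [0.445, -0.1796, 0.0904]
eef_rot: [-0.0, 0.68, 0.733, 0.0]
wrist_force: [0.3, 0.2, -0.7]
opening: 0.0
grasp_force: 0.0
```

```bash
python3 - <<'E'
from h import *
s=manip.observe(); print(s['tool_pos'])
w=snap('wrist','w5'); a=cv2.imread('pics/w5.png'); cv2.imwrite('pics/w5.png',a)
E
```

```text
[ 0.44503905 -0.17957352  0.09042234]
```

View pics/w5.png

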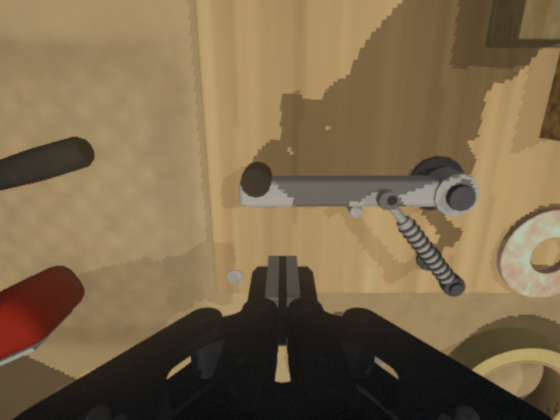

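The tool is over the board on the leg's trailing side, about 100 mm out, and the leg is open (foot at (257,180), pivot at (460,195)). The small stop peg at (355,212) is clear. Going down, then into contact.

>>> play_rows --pt "0 0 0.012 0 0 0 0" --pt "0 0 0.012 0 0 0 0" --pt "0 0 0.012 0 0 0 0" --pt "0 0 0.012 0 0 0 0" --pt "0 0 0.0115 0 0 0 0" --pt "0 0 0 0 0 0 0" --pt "0 0 0 0 0 0 0" --pt "0.002 0 0 0 0 0 0" --pt "0.002 0 0 0 0 0 0" --pt "0.002 0 0 0 0 0 0"

```text
time_s: 16.73
tool_pos: [0.4457, -0.1728, 0.0315]
eef_rot: [0.001, 0.679, 0.734, 0.0]
wrist_force: [-0.5, -0.0, -0.1]
opening: 0.002
grasp_force: 0.0
```

>>> play_rows --pt "0.001 0 0 0 0 0 0" --pt "0.001 0 0 0 0 0 0" --pt "0.001 0 0 0 0 0 0" --pt "0.001 0 0 0 0 0 0"

```text
time_s: 17.07
tool_pos: [0.4454, -0.1707, 0.0313]
eef_rot: [0.002, 0.678, 0.735, -0.001]
wrist_force: [-4.5, -10.9, 0.8]
opening: -0.002
grasp_force: 5.0
```

>>> play_rows --pt "0.002 -0.0004 0 0 0 0.02 0" --pt "0.002 -0.0004 0 0 0 0.02 0" --pt "0.002 -0.0004 0 0 0 0.02 0" --pt "0.002 -0.0004 0 0 0 0.02 0"

```text
time_s: 17.4
tool_pos: [0.4437, -0.1637, 0.0313]
eef_rot: [0.002, 0.708, 0.707, -0.001]
wrist_force: [-4.0, -10.8, 1.2]
opening: 0.003
grasp_force: 5.2
```

>>> play_rows --pt "0.002 -0.0004 0 0 0 0.02 0" --pt "0.002 -0.0004 0 0 0 0.02 0" --pt "0.002 -0.0004 0 0 0 0.02 0" --pt "0.002 -0.0004 0 0 0 0.02 0" --pt "0.002 -0.0004 0 0 0 0.02 0" --pt "0.002 -0.0004 0 0 0 0.02 0" --pt "0.002 -0.0004 0 0 0 0.02 0" --pt "0.002 -0.0004 0 0 0 0.02 0"

```text
time_s: 18.07
tool_pos: [0.4419, -0.1476, 0.0313]
eef_rot: [0.002, 0.762, 0.648, -0.0]
wrist_force: [-4.9, -10.9, 1.4]
opening: -0.004
grasp_force: 5.7
```

```bash
cat > leg.py <<'E'
from h import *
s=manip.observe(); q=s['eef_rot']; th=2*np.arctan2(q[2],q[1]); J=.0725
piv=np.array([.5427,-.1445]); r=s['tool_pos'][:2]-piv
ex=np.array([np.cos(th),np.sin(th)]); ey=np.array([np.sin(th),-np.cos(th)])
# leg angle if pusher face is flush: tool angle
print('tool angle',np.pi/2+J-th,'r in tool',r@ex,r@ey,'polar leg angle',np.pi+J-(np.arctan2(r[1],r[0])%(2*np.pi))-0+np.arcsin(.019/np.hypot(*r)),'F tool',s['wrist_force'][:2]@ex,s['wrist_force'][:2]@ey,s['time_s'])
E
python3 leg.py
```

```text
tool angle 0.23431064245803257 r in tool -0.019261491426713635 -0.09901483472891187 polar leg angle 0.2316703856147863 F tool -11.587611700076176 -3.122312966204457 18.0667
```

>>> play_rows --pt "0.003 -0.0005 0 0 0 0.03 0" --pt "0.003 -0.0005 0 0 0 0.03 0" --pt "0.003 -0.0005 0 0 0 0.03 0" --pt "0.003 -0.0005 0 0 0 0.03 0" --pt "0.003 -0.0005 0 0 0 0.03 0" --pt "0.003 -0.0005 0 0 0 0.03 0" --pt "0.003 -0.0005 0 0 0 0.03 0" --pt "0.003 -0.0005 0 0 0 0.03 0" --pt "0.003 -0.0005 0 0 0 0.03 0" --pt "0.003 -0.0005 0 0 0 0.03 0"

```text
time_s: 18.9
tool_pos: [0.4457, -0.1171, 0.0313]
eef_rot: [0.002, 0.85, 0.526, 0.0]
wrist_force: [-4.3, -10.9, 1.1]
opening: 0.0
grasp_force: 5.7
```

>>> play_rows --pt "0.003 -0.0005 0 0 0 0.03 0" --pt "0.003 -0.0005 0 0 0 0.03 0" --pt "0.003 -0.0005 0 0 0 0.03 0" --pt "0.003 -0.0005 0 0 0 0.03 0" --pt "0.003 -0.0005 0 0 0 0.03 0" --pt "0.003 -0.0005 0 0 0 0.03 0" --pt "0.003 -0.0005 0 0 0 0.03 0" --pt "0.003 -0.0005 0 0 0 0.03 0" --pt "0.003 -0.0005 0 0 0 0.03 0" --pt "0.003 -0.0005 0 0 0 0.03 0"

```text
time_s: 19.73
tool_pos: [0.4584, -0.0894, 0.0313]
eef_rot: [0.002, 0.92, 0.393, 0.0]
wrist_force: [-3.7, -9.8, 1.1]
opening: -0.001
grasp_force: 4.7
```

```bash
python3 leg.py
```

```text
tool angle 0.8356098344695915 r in tool -0.018421859951396787 -0.09904530206890214 polar leg angle 0.8414501671677626 F tool -9.631883307924289 4.045943857619346 19.7333
```

>>> play_rows --pt "0.003 -0.0005 0 0 0 0.03 0" --pt "0.003 -0.0005 0 0 0 0.03 0" --pt "0.003 -0.0005 0 0 0 0.03 0" --pt "0.003 -0.0005 0 0 0 0.03 0" --pt "0.003 -0.0005 0 0 0 0.03 0" --pt "0.003 -0.0005 0 0 0 0.03 0" --pt "0.003 -0.0005 0 0 0 0.03 0" --pt "0.003 -0.0005 0 0 0 0.03 0" --pt "0.003 -0.0005 0 0 0 0.03 0" --pt "0.003 -0.0005 0 0 0 0.03 0"

```text
time_s: 20.57
tool_pos: [0.4773, -0.0657, 0.0311]
eef_rot: [0.0, 0.968, 0.251, -0.001]
wrist_force: [-2.7, -6.0, 2.0]
opening: -0.001
grasp_force: 2.9
```

>>> play_rows --pt "0.003 -0.0005 0 0 0 0.03 0" --pt "0.003 -0.0005 0 0 0 0.03 0" --pt "0.003 -0.0005 0 0 0 0.03 0" --pt "0.003 -0.0005 0 0 0 0.03 0" --pt "0.003 -0.0005 0 0 0 0.03 0" --pt "0.003 -0.0005 0 0 0 0.03 0" --pt "0.003 -0.0005 0 0 0 0.03 0" --pt "0.003 -0.0005 0 0 0 0.03 0"

```text
time_s: 21.23
tool_pos: [0.4972, -0.0518, 0.0308]
eef_rot: [-0.0, 0.991, 0.133, -0.001]
wrist_force: [-1.9, -2.0, 1.5]
opening: 0.002
grasp_force: 1.2
```

```bash
python3 leg.py
```

```text
tool angle 1.3759983203336859 r in tool -0.0194141002072373 -0.101466163556104 polar leg angle 1.3719187357055234 F tool -2.3112350193889344 1.3914901950866647 21.2333
```

Near the dead centre now (1.37 rad). Smaller steps from here.

>>> play_rows --pt "0.0015 -0.0003 0 0 0 0.015 0" --pt "0.0015 -0.0003 0 0 0 0.015 0" --pt "0.0015 -0.0003 0 0 0 0.015 0" --pt "0.0015 -0.0003 0 0 0 0.015 0" --pt "0.0015 -0.0003 0 0 0 0.015 0" --pt "0.0015 -0.0003 0 0 0 0.015 0" --pt "0.0015 -0.0003 0 0 0 0.015 0"

```text
time_s: 21.82
tool_pos: [0.5084, -0.0472, 0.0308]
eef_rot: [0.0, 0.997, 0.081, 0.0]
wrist_force: [0.6, 0.3, -1.2]
opening: 0.004
grasp_force: 0.3
```

```bash
python3 leg.py
```

```text
tool angle 1.4809201446378322 r in tool -0.018126910419633085 -0.10152364658263816 polar leg angle 1.489526727957156 F tool 0.6414898735235415 -0.16608989553998266 21.8167
```

>>> play_rows --pt "0.001 0 0 0 0 0.01 0" --pt "0.001 0 0 0 0 0.01 0" --pt "0.001 0 0 0 0 0.01 0" --pt "0.001 0 0 0 0 0.01 0"

```text
time_s: 22.15
tool_pos: [0.5123, -0.0467, 0.0308]
eef_rot: [0.0, 0.998, 0.061, 0.0]
wrist_force: [0.6, -0.6, -0.0]
opening: 0.006
grasp_force: 0.0
```

```bash
python3 leg.py
```

```text
tool angle 1.52049581665369 r in tool -0.018188743130683842 -0.10081172094655015 polar leg angle 1.5285490017224084 F tool 0.5458777275722091 0.6264183025172945 22.15
```

The force has dropped to zero, so the leg has probably snapped across. I'll nudge on to confirm it by contact.

>>> play_rows --pt "0.001 0 0 0 0 0.01 0" --pt "0.001 0 0 0 0 0.01 0" --pt "0.0007 0 0 0 0 0.01 0" --pt "0 0 0 0 0 0.01 0"

```text
time_s: 22.48
tool_pos: [0.515, -0.0465, 0.0308]
eef_rot: [0.0, 0.999, 0.041, 0.0]
wrist_force: [-0.6, 0.3, 0.4]
opening: -0.001
grasp_force: 0.0
```

>>> play_rows --pt "0.0007 0 0 0 0 0 0" --pt "0.0007 0 0 0 0 0 0"

```text
time_s: 22.65
tool_pos: [0.5159, -0.0463, 0.0308]
eef_rot: [-0.0, 0.999, 0.042, -0.0]
wrist_force: [-1.6, -0.4, 0.6]
opening: 0.004
grasp_force: 0.9
```

```bash
python3 leg.py
```

```text
tool angle 1.559485652566197 r in tool -0.01848202139585039 -0.10011949045029538 polar leg angle 1.5646617526501791 F tool -1.67775022037098 0.28116953400905736 22.65
```

>>> play_rows --pt "0.0007 0 0 0 0 0 0" --pt "0 0 0 0 0 0 0" --pt "-0.004 0 0 0 0 0 0" --pt "-0.006 0 0 0 0 0 0" --pt "-0.01 0 0 0 0 0 0" --pt "-0.01 0 -0.01 0 0 0 0" --pt "0 0 -0.03 0 0 0 0" --pt "0 0 -0.03 0 0 0 0" --pt "0 0 -0.03 0 0 0 0" --pt "0 0 -0.03 0 0 0 0"

```text
time_s: 23.48
tool_pos: [0.4854, -0.0486, 0.1618]
eef_rot: [-0.0, 0.999, 0.042, -0.001]
wrist_force: [0.2, -1.1, 0.1]
opening: 0.003
grasp_force: 0.0
```

>>> play_rows --pt "-0.01 0 -0.02 0 0 0 0" --pt "-0.015 0 0 0 0 0 0" --pt "-0.015 0 0 0 0 0 0" --pt "0 0 0 0 0 0 0" --pt "0 0 0 0 0 0 0"

```text
time_s: 23.9
tool_pos: [0.446, -0.0519, 0.1808]
eef_rot: [-0.0, 0.999, 0.041, -0.0]
wrist_force: [0.2, 0.6, -0.3]
opening: 0.003
grasp_force: 0.0
```

```bash
python3 - <<'E'
from fit import *
p=np.array([.5915,.0245,.0725])
d=snap('side','d9'); s=manip.observe(); print(s['tool_pos'],s['wrist_force'],s['grasp_force'],s['time_s'])
im=d['color']
# expected block top outline & foot/leg-tip at home, against colour segmentation of the pine block top
hs=cv2.cvtColor(im,cv2.COLOR_RGB2HSV)
q=np.array([proj(d,w(p,P)) for P in [(-45,0,42),(0,0,42),(0,-85,42),(-45,-85,42)]])
print('expected block top',q.round(1).tolist())
print('leg tip (on axis, z40), r=110/40:',[proj(d,w(p,(-61,-165+r,40))).round(0).tolist() for r in (40,80,110)])
for r in (40,80,110):
    row=[im[tuple(proj(d,w(p,(x,-165+r,40))).round().astype(int)[::-1])].tolist() for x in (-90,-80,-70,-66,-61,-56,-50)]; print(r,row)
c=q.mean(0).round().astype(int); print('block centre colour',im[c[1],c[0]],'old leg tip colour',im[tuple(proj(d,w(p,(-160,-165,40))).round().astype(int)[::-1])])
E
```

```text
[ 0.4471047  -0.05219806  0.18077368] [ 0.58640715 -0.44644163 -0.23963676] 0.0 23.95
expected block top [[288.2, 204.6], [303.3, 200.5], [317.8, 219.9], [302.1, 224.6]]
leg tip (on axis, z40), r=110/40: [[303.0, 237.0], [296.0, 227.0], [291.0, 219.0]]
40 [[145, 115, 84], [142, 112, 80], [112, 106, 101], [112, 105, 98], [96, 91, 85], [143, 131, 118], [167, 132, 93]]
80 [[144, 114, 82], [139, 108, 80], [104, 97, 95], [145, 136, 129], [148, 138, 131], [122, 112, 100], [111, 92, 65]]
110 [[167, 131, 94], [159, 124, 90], [120, 110, 105], [145, 137, 129], [94, 89, 84], [62, 56, 54], [40, 34, 27]]
block centre colour [186 157 112] old leg tip colour [159 125  87]
```

The pixels show steel along the leg's closed line (x ≈ -61 mm) at all three radii, and bare wood where its tip used to be. It stopped at about 1.565 rad, which means it rests on the seated block. Handing in.

```bash
python3 -c "
from workcell import manip; print(manip.finish_job())"
```

```text
the job is handed in; nothing more can be done
None
```

I handed the job in with the block pushed flush against both battens and the leg snapped across onto it at about 1.565 rad. The highest force I read was about 12 N on the leg (8 N or less on the block), no bystander was touched as far as I could tell, and the hand-in returned no verdict.

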